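# Clamp a bottle in the labelling jig with a hex key

### The job

Clamp the square bottle in the labelling jig: take the big T-handle hex key from its stand, lower it into the deep bore of the jig and turn it until it finds the hidden hex socket and drops fully home. Then turn it clockwise (seen from above) until it comes up firm and the jaw holds the bottle tight. Leave the key standing in the socket and let go of it, without tipping the bottle in the jig or disturbing the other things on the table.

Things in the scene. Friction and masses are not known exactly. Their poses are not given: they have to be found in the camera images.
- key_grip (a point): Centre of the black grip of the loose T-handle hex key, which stands upright in its stand at the start. The grip is a level bar 120 mm long (along this frame's x), 30 mm wide (y) and 26 mm high (z up), to be held across its 30 mm width. The steel hexagonal shank runs down from the middle of the bar. Key 121 mm tall, 0.42 kg.
- key_tip (a point): Lower end of the key's shank, on its axis, 108 mm below the centre of the grip; axes as the grip's. Shank 22 mm across flats, 25.4 mm across corners, two flats facing +-x. The last 4 mm are a tapered round nose (16 to 22 mm diameter) that enters the hex socket at any angle and centres the key.
- stand_top (a point): Centre of the mouth of the hole in the key's stand: a fixed grey block 70 x 70 x 50 mm, with a round hole 27 mm wide and 42 mm deep that the key is drawn up out of (its tip rests on the hole's bottom).
- bore (a point): Centre of the mouth of the upright round bore (34 mm diameter) in the top of the jig's painted housing (64 x 64 mm, top 60 mm above the table). The jig is fixed; its y points from the bore to the bottle. Deep in the bore sits the clamp screw.
- face (a point): Centre of the clamp screw's flat face, 22 mm below the bore's mouth. In it is a hex socket 23.2 mm across flats, 17 mm deep. The hexagon's angle is unknown and differs every time (this frame does not show it). The key drops in within about 6 degrees of a right angle (one every 60 degrees); else its shoulder rests on the face with its tip 13 mm short of the bottom.
- seat (a point): Centre of the hex socket's floor, 39 mm below the bore's mouth, 21 mm above the table: the key's tip rests here when fully home. Clockwise from above the screw closes the jaw, against about 0.25 N m (0.35 near the end), up to a firm stop 0.85 to 1.3 rad from its start, plus up to 0.2 rad of play between key and socket. It stays where it is left.
- jaw: Sliding jaw between housing and bottle, 70 mm wide, top 66 mm above the table, with a sprung rubber pad; driven by the screw along the jig's y (away from the bore), 6 mm per radian. Origin (no visible point): at table height on the bore's axis when fully open, 7.8 mm from there along y at the firm stop. It nips the bottle against the fixed cheek in the last 1.8 mm (15 N at the stop).
- bottle: Square amber glass bottle (empty, stoppered, about 0.55 kg) standing loose in the jig between jaw and fixed cheek: 85 x 85 mm, 137 mm tall, on the jig's 10 mm base plate, its centre about 128 mm from the bore's axis along the jig's y. Origin at the centre of its underside, z up.
- spare_bottle: Another such bottle (85 x 85 x 137 mm) standing on the table; to be left alone. Origin at the centre of its underside.
- label_roll: White roll of labels, 90 mm diameter, 60 mm high, standing on its end; to be left alone. Origin at the centre of its underside.
- stopper: Loose brown stopper, 44 mm diameter, 39 mm high; to be left alone. Origin at the centre of its underside.
- key: The whole T-handle hex key. Origin at its tip, z up along the shank, x along the grip bar.
Things that resemble listed ones, but are neither listed nor needed, are in the scene too. What is shaped like the bottle but blue is not meant.

How it is judged:
On the way, in this order (a step that is already met when the one before it is completed fails the run):
1. the key has been drawn out of its stand (z of key_tip in the frame of stand_top above 0.005 m), for 0.1 s.
2. the key stands fully home in the hex socket (distance between key_tip and seat below 0.005 m and angle between key_tip's own z axis and vertical below 0.12 rad), for 0.1 s.
3. the jaw holds the bottle tight, the key still fully home (all of step 2 and contact force between jaw and bottle above 2 N), for 0.3 s.
At the end, for the whole second after the job is handed in: The jaw presses on the bottle with more than 2 N, the bottle stands upright in the jig (within 0.06 rad), and the released key rests fully home in the hex socket: its tip within 5 mm of the socket's floor centre, upright within 0.12 rad (all of step 3 and angle between bottle's own z axis and vertical below 0.06 rad and linear speed of key below 0.02 m/s and contact force between the fingers and key below 0.1 N); the robot touches nothing.
It fails at once if the bottle in the jig is tipped (over 0.25 rad) (angle between bottle's own z axis and vertical above 0.25 rad).
It fails at once if the spare bottle is disturbed (moved over 30 mm) (distance of spare_bottle from where it was at the start of the episode above 0.03 m).
It fails at once if the label roll is disturbed (moved over 30 mm) (distance of label_roll from where it was at the start of the episode above 0.03 m).
It fails at once if the stopper is disturbed (moved over 30 mm) (distance of stopper from where it was at the start of the episode above 0.03 m).
It also fails if it takes over 51 s, if anything falls off the work surface, if the arm or the gripper's body presses on something with over 40 N, if the wrist force passes 120 N, or if a joint passes its speed limit or range.

### The arm

A 6-joint arm with a two-finger parallel gripper is mounted at the origin on the work surface. World frame = base frame: x ahead of the robot, y to its left, z up, the work surface at z = 0. Lengths are in m, angles in rad, forces in N, time in s.
With the tool pointing down it reaches from about 0.35 to 0.875 m from the base axis. Payload 15.5 kg.
Tool frame: the origin (TCP) lies midway between the tips of the shut fingers; the grasp point (between the pads) lies 19 mm behind it (r.grip_point_offset is the distance from the TCP to the grasp point, in m); z points along the fingers, y is the direction in which the jaws open and shut (so a half turn about z gives the same grasp; the last joint's range is limited). The gripper opens to 85 mm and grips with 20 to 120 N. Pads are 22 mm wide; open, the fingers measure 114 mm over their backs; the gripper's body (76 mm by 85 mm) begins 54 mm behind the grasp point. The pads swing forward as they close: fully open they stand 13 mm farther back than shut.
Start: joints at [1.137, 0.494, 1.345, -0, 1.302, -0.096], TCP at [0.208, 0.589, 0.231] pointing down, gripper open.
Joint ranges: [-2.91, 2.91], [-0.82, 2.16], [0.22, 2.67], [-1.22, 4.37], [0.12, 2.79], [-3.08, 3.08]. Speed limits (rad/s): [1.89, 1.89, 2.57, 3.01, 3.01, 3.01].

### API

Orientations are given as a unit quaternion [w, x, y, z].
In Python, from bench import r, telemetry, eyes, job_done, nets gives the robot as it stands. Calls block until the motion is done:
- r.reach(position, orientation): joint-space move of the TCP to a pose.
- r.line_to(position, ori=None, velocity=0.15): straight line of the TCP; ori=None keeps the orientation; velocity is the mean speed in m/s.
- r.move_joints(angles): joint-space move.
- r.let_go() and r.grab(newtons=None): open the fingers fully, or close them until they stop; newtons is the grip in N (None keeps the last).
- r.hold(seconds).
- r.inverse_kinematics(position, orientation): joint angles nearest the present ones, or None.
- telemetry.observe(): the state.
- eyes.capture(name): name is "side" or "top"; returns a dict with "pixels" (384x512x3 uint8, blue, green, red), "fx", "fy", "cx", "cy" (pixels), "D" ([k1, k2, p1, p2, k3] as OpenCV has them; the pictures are not rectified), "R" (3x3) and "t" (3): a world point X has camera coordinates R X + t. Camera axes: x right, y down, z forward; pixel columns grow to the right and rows downward; lengths in m; the calibration is good to about 2 mm. A picture is of the moment at which its call begins. There is no depth.
A pose or a line that the arm cannot do raises r.IKError and nothing moves.
- job_done(): hands the job in, once; it reports no verdict.
Trained networks look in a picture, given as the dict that the camera call returned (one of the last four; its "shot" number tells which), for a name from the list of things; names that differ only in an ending like _2 or _b are one class to them, and where a whole thing is asked for, a point or a joint stands for the part that bears it (a point fixed in the world has none). Each returns a list of dicts, best first, with "conf" (0 to 1); they miss things now and then, are a little off and sometimes report something else, mostly with a low value. They report only what shows in the picture. A call takes as long as a camera call. They do not tell look-alikes from the thing itself.
- nets.look_for(picture, thing): "location" ([column, row] in pixels, amid what is visible of it).
The state is a dict: "t": time; "joints": joint angles; "qd": joint speeds; "joint_efforts": joint torques, N m; "tool_pos": TCP position; "tcp_rot": TCP orientation; "force": force on the tool from outside, world axes, zero at the start; "torque": the same for the moment, N m; "width": opening from 0.0 (shut) to 1.0 (fully open).
Only numpy, scipy, OpenCV 4.12 (cv2) and the standard library are available. Lean on these libraries where they do the work, as an engineer would, in place of code of your own. Each camera call takes 0.05 s, during which the arm holds its last target.

## Working session

There is one attempt and no reset: what is moved stays moved. The work goes in short steps, each a Python script; the robot and the scene stay as the last script left them, time stands still between calls to the robot, and variables do not carry over. Pictures are saved under pics/ and viewed, and the job is handed in when it is done.

```bash
ls; mkdir -p pics; python3 - <<'E'
from bench import r, telemetry, eyes, nets
import cv2, numpy as np
for n in ("side","top"):
    p=eyes.capture(n)
    cv2.imwrite(f"pics/{n}0.png",p["pixels"])
    print(n,p["fx"],p["fy"],p["cx"],p["cy"],p["D"],np.round(p["R"],3).tolist(),p["t"],p["shot"])
    for t in ["key_grip","stand_top","bore","jaw","bottle","label_roll","stopper","key","key_tip"]:
        try: print(t,[(np.round(d["location"]).tolist(),round(d["conf"],2)) for d in nets.look_for(p,t)][:4])
        except Exception as e: print(t,e)
print(telemetry.observe())
E
```

```text
pics
side 451.31678933767205 451.31678933767205 251.74730694883036 196.3510224636241 [-0.01432615  0.          0.          0.          0.        ] [[0.88, -0.476, -0.0], [-0.241, -0.445, -0.863], [0.41, 0.759, -0.506]] [-0.60144058  0.15907666  0.98057727] 1
key_grip [([240.0, 208.0], 0.58)]
stand_top [([243.0, 242.0], 0.56)]
bore [([215.0, 188.0], 0.71), ([304.0, 198.0], 0.59)]
jaw [([218.0, 179.0], 0.61)]
bottle [([157.0, 192.0], 0.88), ([262.0, 147.0], 0.71), ([213.0, 159.0], 0.56)]
label_roll [([300.0, 196.0], 0.92), ([242.0, 210.0], 0.5)]
stopper [([151.0, 228.0], 0.66)]
key [([238.0, 208.0], 0.65)]
key_tip [([240.0, 208.0], 0.61)]
top 427.97656951256295 427.97656951256295 253.56357850443553 187.30137238681783 [-0.00813861  0.          0.          0.          0.        ] [[0.089, -0.996, -0.004], [-0.97, -0.086, -0.227], [0.226, 0.024, -0.974]] [-0.16103155  0.58258373  1.03213533] 2
key_grip [([291.0, 210.0], 0.68)]
stand_top [([286.0, 213.0], 0.68)]
bore [([199.0, 187.0], 0.88)]
jaw [([193.0, 176.0], 0.69), ([287.0, 215.0], 0.53)]
bottle [([168.0, 166.0], 0.86), ([159.0, 103.0
[... 175 characters left out ...]
82.0], 0.71)]
{'t': 1.0, 'joints': array([ 1.13648760e+00,  4.93593011e-01,  1.34552836e+00,  1.72846745e-05,
        1.30251310e+00, -9.55087568e-02]), 'qd': array([ 5.77096505e-04,  9.69813722e-06,  1.57658119e-04, -1.53276637e-03,
       -3.47830695e-04, -4.52802158e-04]), 'joint_efforts': array([-1.33231726e-03, -8.82071686e+01, -3.84247148e+01, -7.58569277e-04,
        1.44862763e-03,  6.49503704e-05]), 'tool_pos': array([0.20771144, 0.58945607, 0.23127169]), 'tcp_rot': array([-1.35175431e-05,  1.68593212e-01,  9.85685715e-01, -1.80003460e-05]), 'force': array([-0.34669859, -0.7458226 ,  0.31117144]), 'torque': array([-0.00432803, -0.02798714, -0.0531901 ]), 'width': 0.9983257917765525}
```

View pics/side0.png

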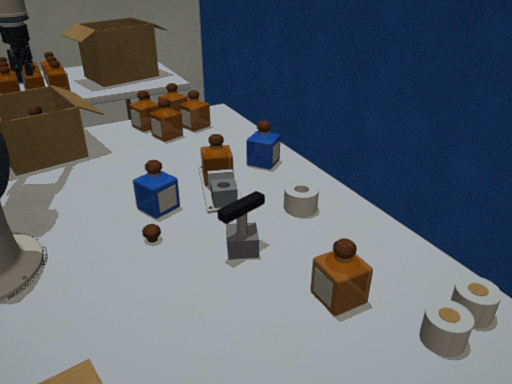

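View pics/top0.png

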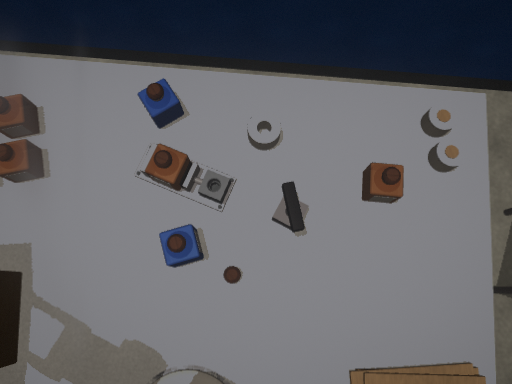

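```bash
python3 - <<'E'
import cv2
a=cv2.imread("pics/top0.png")[80:300,120:340];cv2.imwrite("pics/topc.png",cv2.resize(a,None,fx=2.7,fy=2.7,interpolation=cv2.INTER_CUBIC))
a=cv2.imread("pics/side0.png")[100:270,120:340];cv2.imwrite("pics/sidec.png",cv2.resize(a,None,fx=3.5,fy=3.5,interpolation=cv2.INTER_CUBIC))
E
```

```text
(no output)
```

View pics/topc.png

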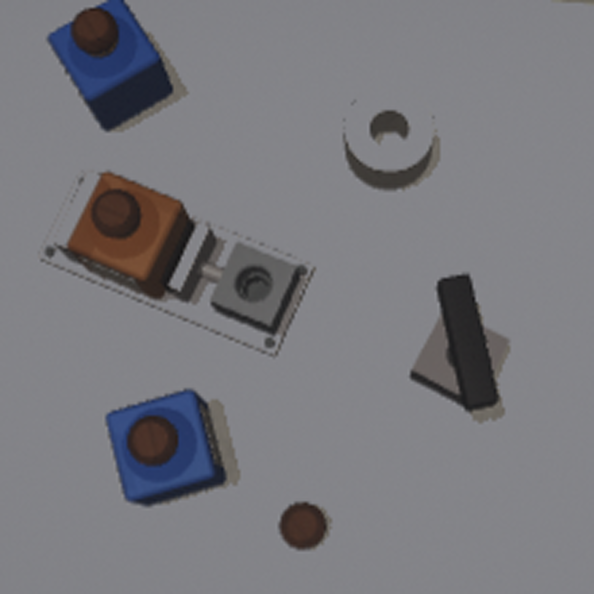

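View pics/sidec.png

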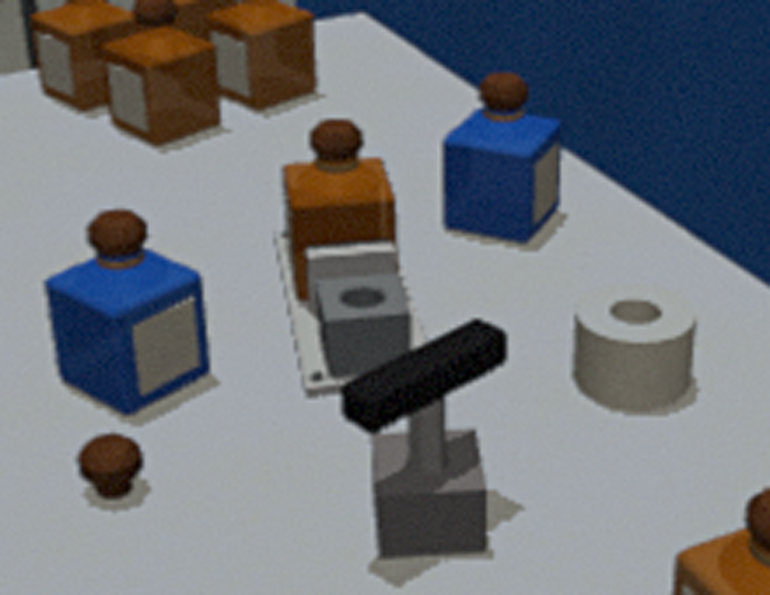

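```bash
cat > h.py <<'E'
import numpy as np, cv2
from bench import r, telemetry, eyes, nets
def und(p,uv):
    K=np.array([[p["fx"],0,p["cx"]],[0,p["fy"],p["cy"]],[0,0,1]])
    return cv2.undistortPoints(np.array(uv,float).reshape(-1,1,2),K,np.array(p["D"])).reshape(-1,2)
def onplane(p,uv,z):
    R=np.array(p["R"]);t=np.array(p["t"]);C=-R.T@t
    out=[]
    for a,b in und(p,uv):
        d=R.T@np.array([a,b,1]); out.append(C+d*(z-C[2])/d[2])
    return np.array(out)
def proj(p,X):
    K=np.array([[p["fx"],0,p["cx"]],[0,p["fy"],p["cy"]],[0,0,1]])
    return cv2.projectPoints(np.array(X,float).reshape(-1,1,3),cv2.Rodrigues(np.array(p["R"]))[0],np.array(p["t"],float),K,np.array(p["D"]))[0].reshape(-1,2)
def tri(p1,u1,p2,u2):
    P=[np.c_[np.array(p["R"]),p["t"]] for p in (p1,p2)]
    X=cv2.triangulatePoints(P[0],P[1],und(p1,u1).T,und(p2,u2).T); return (X[:3]/X[3]).T
E
python3 - <<'E'
from h import *
s=eyes.capture("side");t=eyes.capture("top")
np.save("cams.npy",np.array([s,t],dtype=object),allow_pickle=True)
def mask(p,x0,x1,y0,y1,th):
    g=p["pixels"].max(2); m=np.zeros_like(g); m[y0:y1,x0:x1]=(g[y0:y1,x0:x1]<th); 
    n,l,st,c=cv2.connectedComponentsWithStats(m); i=1+np.argmax(st[1:,4]); return (l==i).astype(np.uint8),st[i]
mt,st=mask(t,270,315,170,240,52);print(st)
ms,ss=mask(s,210,272,185,230,45);print(ss)
c=t["pixels"][170:240,270:315];c=np.hstack([c,np.dstack([mt[170:240,270:315]*255]*3)]);cv2.imwrite("pics/mt.png",cv2.resize(c,None,fx=7,fy=7,interpolation=0))
c=s["pixels"][185:230,210:272];c=np.hstack([c,np.dstack([ms[185:230,210:272]*255]*3)]);cv2.imwrite("pics/ms.png",cv2.resize(c,None,fx=6,fy=6,interpolation=0))
from scipy.optimize import least_squares
from scipy.spatial import ConvexHull
# fit box to silhouettes
def cover(p,X):
    h=cv2.convexHull(proj(p,X).astype(np.float32)); m=np.zeros((384*8//8,512),np.uint8)
    m=np.zeros((384*4,512*4),np.uint8); cv2.fillConvexPoly(m,np.round((h+0.5)*4-.5).astype(np.int32),255)
    return cv2.resize(m,(512,384),interpolation=cv2.INTER_AREA)/255.
B=np.array([[a,b,c] for a in(-.06,.06) for b in(-.015,.015) for c in(-.013,.013)])
def cost(v):
    x,y,z,a=v;Rz=np.array([[np.cos(a),-np.sin(a),0],[np.sin(a),np.cos(a),0],[0,0,1]])
    X=B@Rz.T+[x,y,z]
    return np.abs(cover(t,X)-mt).sum()+np.abs(cover(s,X)-ms).sum()
from scipy.optimize import minimize
c0=onplane(t,[[293.7,206.7]],.129)[0]
e=onplane(t,[[455/2.7+120,277/2.7+80],[483/2.7+120,408/2.7+80]],.129)
a0=np.arctan2(*(e[1]-e[0])[[1,0]]);print(c0,a0,np.linalg.norm(e[1]-e[0]))
x0=np.array([c0[0],c0[1],.116,a0])
res=minimize(cost,x0,method="Nelder-Mead",options=dict(initial_simplex=np.vstack([x0]+[x0+d for d in np.diag([.006,.006,.006,.1])]),xatol=1e-5,fatol=.05))
print(res.x,res.fun,mt.sum(),ms.sum())
b=onplane(t,[[214.1,185.9]],.06);print("bore top",b)
print("bore side",onplane(s,[[362/3.5+120,297/3.5+100]],.06))
for n,p,q,z in[("stopper",t,(303/2.7+120,524/2.7+80),.03),("roll",t,(389/2.7+120,127/2.7+80),.06),("bottletop",t,(130/2.7+120,225/2.7+80),.11),("blue",t,(160/2.7+120,440/2.7+80),.11),("spare",t,(384,180),.1)]: print(n,onplane(p,[q],z))
c=t["pixels"][165:210,185:240];cv2.imwrite("pics/jig.png",cv2.resize(c,None,fx=12,fy=12,interpolation=cv2.INTER_CUBIC))
E
```

```text
[273 182  31  50 681]
[218 192  46  31 707]
[ 0.54109341 -0.2102589   0.129     ] -2.8656988292389833 0.1200383036286068
[ 0.54561617 -0.20751193  0.11285799 -2.84428043] 292.5333333333333 681 707
bore top [[ 0.59081733 -0.00668556  0.06      ]]
bore side [[ 0.59279508 -0.01193419  0.06      ]]
stopper [[ 0.37313625 -0.07412459  0.03      ]]
roll [[ 0.76321573 -0.12197066  0.06      ]]
bottletop [[0.62697357 0.10817075 0.11      ]]
blue [[0.43259268 0.05507767 0.11      ]]
spare [[ 0.63412619 -0.43237502  0.1       ]]
```

```bash
cd pics; python3 -c "
import cv2,numpy as np
a=cv2.imread('mt.png');b=cv2.imread('ms.png');j=cv2.imread('jig.png');
print(a.shape,b.shape,j.shape)"
```

```text
(490, 630, 3) (270, 744, 3) (540, 660, 3)
```

View pics/mt.png

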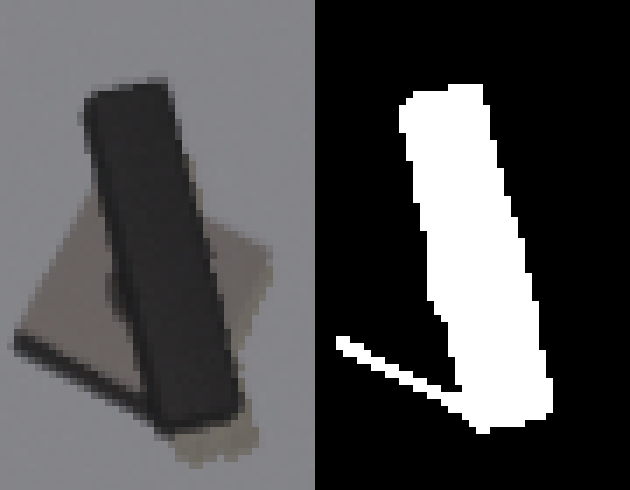

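View pics/ms.png

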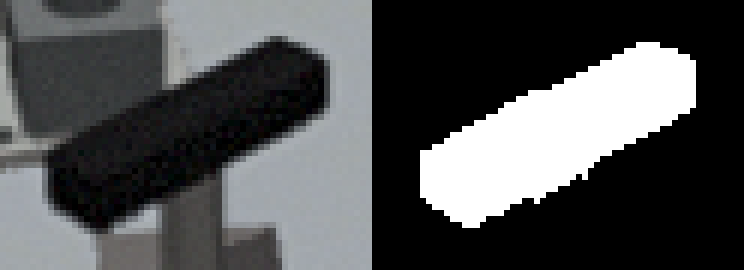

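View pics/jig.png

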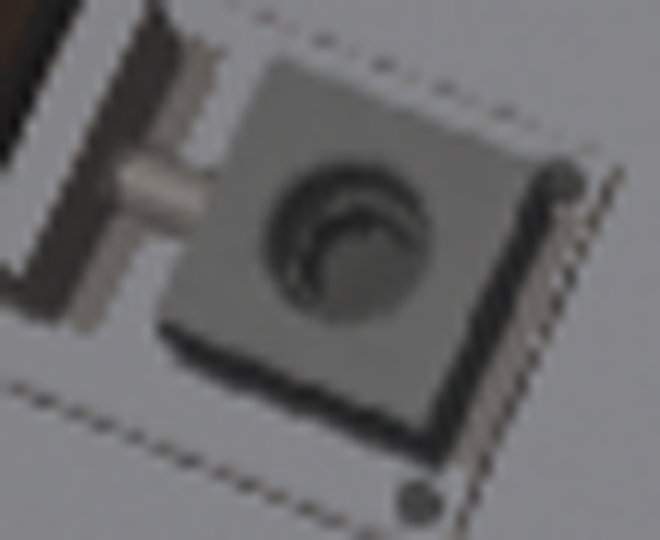

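```bash
python3 - <<'E'
import numpy as np,cv2
from h import *
from scipy.optimize import minimize
s,t=np.load("cams.npy",allow_pickle=True)
def mask(p,x0,x1,y0,y1,th):
    g=p["pixels"].max(2); m=np.zeros_like(g); m[y0:y1,x0:x1]=(g[y0:y1,x0:x1]<th)
    m=cv2.morphologyEx(m,cv2.MORPH_OPEN,np.ones((5,5),np.uint8))
    n,l,st,c=cv2.connectedComponentsWithStats(m); i=1+np.argmax(st[1:,4]); return (l==i).astype(np.uint8)
M={"t":(t,mask(t,270,315,170,240,70)),"s":(s,mask(s,210,272,185,230,50))}
def cover(p,X):
    h=cv2.convexHull(proj(p,X).astype(np.float32))
    m=np.zeros((384*4,512*4),np.uint8); cv2.fillConvexPoly(m,np.round(((h+0.5)*4-.5)*16).astype(np.int32),255,shift=4)
    return cv2.resize(m,(512,384),interpolation=cv2.INTER_AREA)/255.
B=np.array([[a,b,c] for a in(-.06,.06) for b in(-.015,.015) for c in(-.013,.013)])
def cost(v,w):
    x,y,a=v;Rz=np.array([[np.cos(a),-np.sin(a),0],[np.sin(a),np.cos(a),0],[0,0,1]])
    X=B@Rz.T+[x,y,.116]
    return sum(np.abs(cover(M[k][0],X)-M[k][1]).sum() for k in w)
x0=np.array([.543,-.209,-2.85])
for w in("t","s","ts"):
    q=minimize(cost,x0,args=(w,),method="Nelder-Mead",options=dict(initial_simplex=np.vstack([x0]+[x0+d for d in np.diag([.005,.005,.1])]),xatol=1e-5,fatol=.05))
    print(w,q.x,q.fun)
th=np.linspace(0,2*np.pi,72,endpoint=False);ci=np.c_[np.cos(th),np.sin(th),0*th]
def samp(p,X):
    u=proj(p,X).astype(np.float32);g=cv2.GaussianBlur(p["pixels"].astype(np.float32).mean(2),(0,0),.5)
    return cv2.remap(g,u[:,:1],u[:,1:],cv2.INTER_CUBIC)
def cb(v,w):
    o=np.array([v[0],v[1],.06]); return -sum((samp(p,o+.020*ci)-samp(p,o+.0145*ci)).mean()/samp(p,o+.02*ci).mean() for p in w)
for n,w in(("t",[t]),("s",[s]),("ts",[t,s])):
    best=min(((cb((x,y),w),x,y) for x in np.arange(.58,.605,.0005) for y in np.arange(-.02,.006,.0005)));print("bore",n,best)
# square top edges
def cs(v,w):
    x,y,a=v;k=np.linspace(-.9,.9,25);o=1
    def sq(h): 
        P=np.vstack([np.c_[k*h,0*k+h],np.c_[k*h,0*k-h],np.c_[0*k+h,k*h],np.c_[0*k-h,k*h]])
        return np.c_[P@np.array([[np.cos(a),np.sin(a)],[-np.sin(a),np.cos(a)]])+[x,y],np.full(len(P),.06)]
    return -np.abs(samp(t,sq(.0345))-samp(t,sq(.0295))).reshape(4,-1).mean(1).sum()
best=min(((cs((x,y,a),0),x,y,a) for x in np.arange(.583,.603,.001) for y in np.arange(-.018,.004,.001) for a in np.arange(-.6,0.1,.05)));print("sq",best)
E
```

```text
t [ 0.54352286 -0.20811682 -2.86054641] 56.52941176470588
s [ 0.5439085  -0.20973655 -2.75330008] 163.05098039215687
ts [ 0.54444785 -0.20797305 -2.84670979] 248.52156862745096
bore t (np.float32(-0.4036866), np.float64(0.5944999999999984), np.float64(-0.004499999999999987))
bore s (np.float32(-0.35952473), np.float64(0.5929999999999985), np.float64(-0.009999999999999992))
bore ts (np.float32(-0.679119), np.float64(0.5944999999999984), np.float64(-0.005999999999999988))
sq (np.float32(-156.28946), np.float64(0.594), np.float64(-0.003999999999999986), np.float64(-0.2999999999999997))
```

```bash
cat >> h.py <<'E'
def quat(psi): return [0,float(np.cos(psi/2)),float(np.sin(psi/2)),0]
def st(tag=""):
    o=telemetry.observe(); print(tag,"t%.2f"%o["t"],"tcp",np.round(o["tool_pos"],4),"q6 %.3f"%o["joints"][5],"F",np.round(o["force"],2),"Tz %.2f"%o["torque"][2],"w %.3f"%o["width"]); return o
E
python3 - <<'E'
from h import *
print(r.grip_point_offset)
psi=0.287+np.pi
x,y=.5437,-.2085
j=r.inverse_kinematics([x,y,.24],quat(psi));print(np.round(j,3))
if j is not None and j[5]<0:
    r.reach([x,y,.20],quat(psi)); st()
    r.line_to([x,y,.125]); o=st()
    for n in("top","side"):
        p=eyes.capture(n); cv2.imwrite(f"pics/{n}1.png",p["pixels"])
E
python3 - <<'E'
import cv2
a=cv2.imread("pics/top1.png")[150:270,220:360];b=cv2.imread("pics/side1.png")[130:270,170:330]
cv2.imwrite("pics/c1.png",cv2.hconcat([cv2.resize(a,(400,343)),cv2.resize(b,(392,343))]))
E
```

```text
0.0187
[-0.469  0.425  1.442 -0.     1.274 -2.327]
 t4.14 tcp [ 0.5439 -0.2079  0.2   ] q6 -2.326 F [-0.11  0.4  -0.1 ] Tz -0.00 w 1.000
 t4.79 tcp [ 0.5441 -0.2085  0.1256] q6 -2.327 F [0.23 0.11 0.57] Tz 0.00 w 0.998
```

View pics/c1.png

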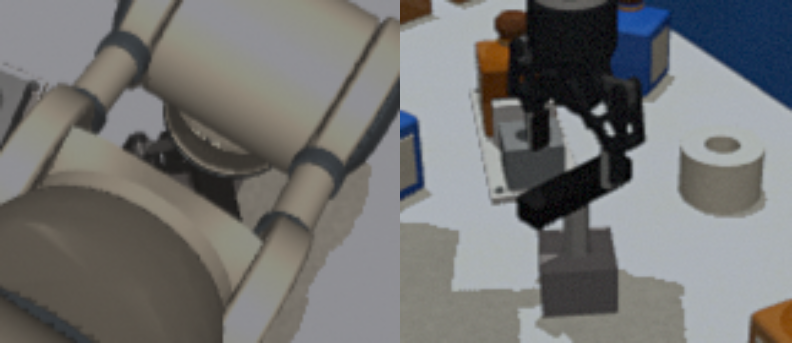

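```bash
python3 - <<'E'
from h import *
x,y=.5437,-.2085
r.line_to([x,y,.095],velocity=.08); st("down")
r.grab(100); o=st("grab")
p=eyes.capture("side"); cv2.imwrite("pics/side2.png",cv2.resize(p["pixels"][130:270,170:330],None,fx=4,fy=4))
r.line_to([x,y,.180],velocity=.1); st("up")
p=eyes.capture("side"); cv2.imwrite("pics/side3.png",cv2.resize(p["pixels"][110:250,170:330],None,fx=4,fy=4))
E
```

```text
down t5.42 tcp [ 0.5437 -0.2085  0.095 ] q6 -2.326 F [-0.65 -0.3   0.15] Tz -0.07 w 1.002
grab t5.97 tcp [ 0.5439 -0.2087  0.0955] q6 -2.327 F [-1.17 -1.19  6.63] Tz -0.00 w 0.338
up t7.03 tcp [ 0.5433 -0.2083  0.1793] q6 -2.327 F [ 0.48 -0.12 -4.03] Tz -0.06 w 0.339
```

View pics/side3.png

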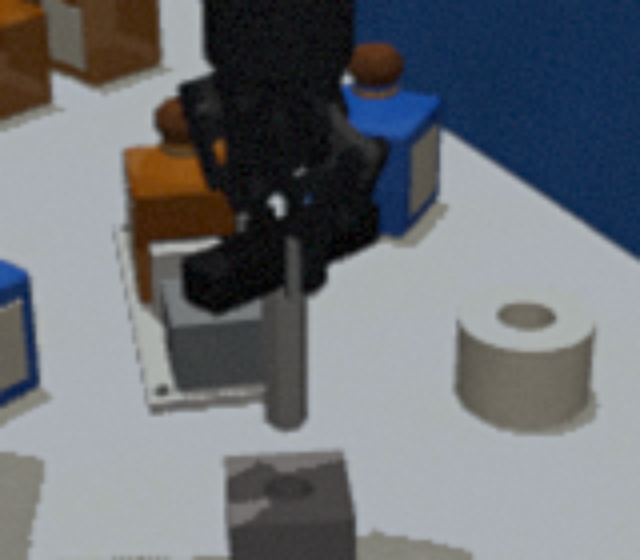

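```bash
python3 - <<'E'
from h import *
s,t=np.load("cams.npy",allow_pickle=True)
print(proj(s,[[.5433,-.2083,.0918],[.5437,-.2085,.05]]), "measured tip c",(287/4+170,(425)/4+110),"hole",(290/4+170,488/4+110), onplane(s,[(290/4+169.6,488/4+109.6)],.05))
psi=np.pi/2+1.5
r.line_to([.594,-.0055,.180],quat(psi),velocity=.12); st("over")
r.line_to([.594,-.0055,.162],velocity=.1);st("low")
p=eyes.capture("side"); cv2.imwrite("pics/side4.png",cv2.resize(p["pixels"][120:220,160:280],None,fx=6,fy=6,interpolation=cv2.INTER_CUBIC))
p=eyes.capture("top"); cv2.imwrite("pics/top4.png",cv2.resize(p["pixels"][130:240,140:280],None,fx=4,fy=4,interpolation=cv2.INTER_CUBIC))
E
```

```text
[[240.68681283 215.19952453]
 [241.12078512 230.75527675]] measured tip c (241.75, 216.25) hole (242.5, 232.0) [[ 0.54411676 -0.21251221  0.05      ]]
over t8.97 tcp [ 0.5939 -0.0059  0.18  ] q6 -1.610 F [-0.49 -1.52 -4.38] Tz -0.03 w 0.334
low t9.30 tcp [ 0.5936 -0.0056  0.1616] q6 -1.610 F [ 0.76 -1.36 -3.1 ] Tz -0.02 w 0.338
```

View pics/side4.png

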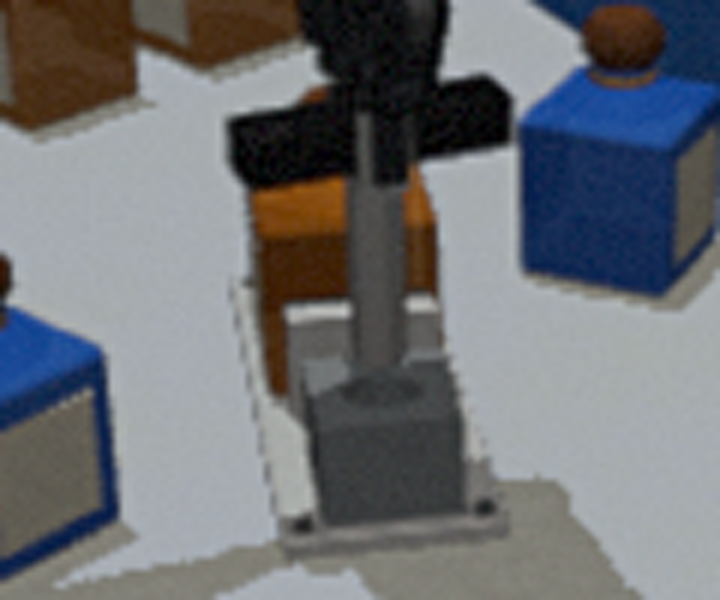

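View pics/top4.png

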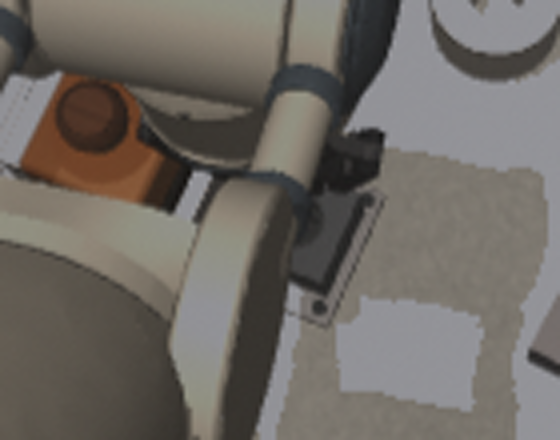

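```bash
python3 - <<'E'
from h import *
s,t=np.load("cams.npy",allow_pickle=True)
p=eyes.capture("side"); o=st()
x,y,_=o["tool_pos"]
g=p["pixels"].astype(float).mean(2)
for row in (156,160,164,168,172,174,176,178):
    print(row,np.round(g[row,212:234]).astype(int))
for z in(.12,.10,.09,.076,.06): print(z,proj(p,[[x,y,z]]))
print("bore in empty picture")
g0=s["pixels"].astype(float).mean(2)
for row in range(181,190): print(row,np.round(g0[row,208:242]).astype(int))
for c in [(.5942,-.0042),(.593,-.007),(.594,-.0055)]:
    th=np.linspace(0,2*np.pi,60);u=proj(s,np.c_[c[0]+.017*np.cos(th),c[1]+.017*np.sin(th),0*th+.06]);print(c,u.min(0),u.max(0),proj(s,[[*c,.06]]))
E
```

```text
t9.45 tcp [ 0.5943 -0.0056  0.1625] q6 -1.610 F [ 0.53  0.16 -4.67] Tz 0.06 w 0.336
156 [ 65  61  69  75  67  66  58  67  78  79  69  77  72  65  65  63  75  88
  78  63 101 165]
160 [ 32  41  35  38  32  39  54  62  75  75  75  75  72  66  68  55  48  57
  50  39  63 162]
164 [ 35  40  33  36  31  36  55  65  72  75  80  74  72  62  66  57  48  49
  45  38  56 138]
168 [ 30  31  29  31  29  34  47  60  74  76  75  78  70  68  58  54  51  54
  56  56  52 132]
172 [169 166 166 168 171 168 119  66  70  74  76  77  77  66  64  62  90  96
  96  99 101 110]
174 [ 91  88  88  91  89  90  77  59  69  74  73  74  74  66  64  61  91  94
  89  92  91 106]
176 [90 93 90 92 97 92 79 59 67 78 72 72 76 66 61 62 86 93 92 92 87 76]
178 [ 91  92  94  92  95  89  78  59  64  75  71  74  75  65  58  67  95 107
 108 109 109 113]
0.12 [[222.13856402 163.22829232]]
0.1 [[222.39646668 170.17082849]]
0.09 [[222.52383016 173.59743983]]
0.076 [[222.70039097 178.34557688]]
0.06 [[222.89971603 183.70298713]]
bore in empty picture
181 [ 80  90  82 103 112 108 112 112 110 110 113 109 106 105 103 101 101 107
 106 
[... 811 characters left out ...]
0 111 113 104  88  73  67  63  66  67  72
  79  88 108 112 112 109 110 107 110 109 128 160 166 165 168 166]
188 [ 98  85  69  46 100 111 114 112 115 112 115 112 113 105 103 106 104 112
 114 112 117 115 111 114 113 110 112 107 111 151 153 164 167 166]
189 [133  97  69  46  82 109 110 112 112 112 114 116 118 118 110 111 115 112
 114 113 109 110 108 109 110  98  92  83  84 135 162 169 167 170]
(0.5942, -0.0042) [216.20792258 180.42264975] [229.10290969 186.62427707] [[222.65639763 183.48668324]]
(0.593, -0.007) [216.23441979 180.96395928] [229.1577751 187.1929569] [[222.69710187 184.04143161]]
(0.594, -0.0055) [216.34376914 180.64333977] [229.25021263 186.856123  ] [[222.79802378 183.71285082]]
```

```bash
python3 - <<'E'
from h import *
x,y=.594,-.0055
f0=st("pre")["force"][2]
for z in (.15,.14,.132,.128,.125,.123,.1215,.120,.119,.118):
    r.line_to([x,y,z],velocity=.05); o=st("%.4f"%z)
    if o["force"][2]-f0>8 or np.hypot(*o["force"][:2])>10: break
E
```

```text
pre t9.45 tcp [ 0.5943 -0.0056  0.1625] q6 -1.610 F [ 0.53  0.16 -4.67] Tz 0.06 w 0.336
0.1500 t9.84 tcp [ 0.5937 -0.0055  0.1496] q6 -1.610 F [-0.03  0.37 -4.09] Tz 0.06 w 0.335
0.1400 t10.19 tcp [ 0.5938 -0.0055  0.1396] q6 -1.610 F [ 0.76 -0.5  -3.59] Tz 0.03 w 0.335
0.1320 t10.50 tcp [ 0.5937 -0.0055  0.1316] q6 -1.610 F [ 0.39  0.31 -4.17] Tz -0.05 w 0.333
0.1280 t10.75 tcp [ 0.5939 -0.0055  0.1278] q6 -1.610 F [ 0.53  0.29 -2.87] Tz 0.01 w 0.337
0.1250 t11.00 tcp [ 0.5939 -0.0055  0.1248] q6 -1.610 F [ 0.07  0.07 -4.12] Tz 0.03 w 0.339
0.1230 t11.25 tcp [ 0.5939 -0.0055  0.1229] q6 -1.610 F [ 0.25 -0.04 -4.79] Tz 0.01 w 0.339
0.1215 t11.50 tcp [ 0.5941 -0.0055  0.1215] q6 -1.610 F [-0.16  0.11 -4.33] Tz 0.02 w 0.340
0.1200 t11.75 tcp [ 0.5944 -0.0055  0.1208] q6 -1.610 F [-2.07 -0.05  9.12] Tz 0.01 w 0.340
```

```bash
python3 - <<'E'
from h import *
x,y=.594,-.0055
psi0=np.pi/2+1.5
for k in range(1,13):
    psi=psi0-.1*k
    r.reach([x,y,.1197],quat(psi)); o=st("%d"%k)
    if o["force"][2]<0 or np.hypot(*o["force"][:2])>25 : break
E
```

```text
1 t12.00 tcp [ 0.5949 -0.0057  0.1209] q6 -1.509 F [-1.43 -0.51 12.96] Tz -0.10 w 0.338
2 t12.25 tcp [ 0.595  -0.0055  0.1209] q6 -1.409 F [-0.73  0.97 12.57] Tz -0.05 w 0.341
3 t12.50 tcp [ 0.595  -0.0054  0.1209] q6 -1.309 F [-0.24  0.94 11.79] Tz -0.05 w 0.341
4 t12.75 tcp [ 0.595  -0.0054  0.1208] q6 -1.209 F [ 0.04  1.21 10.6 ] Tz 0.01 w 0.333
5 t13.00 tcp [ 0.5949 -0.0054  0.1207] q6 -1.109 F [-0.73  1.57  9.38] Tz -0.02 w 0.338
6 t13.25 tcp [ 0.5942 -0.0052  0.1198] q6 -1.012 F [ 2.27  5.   -1.8 ] Tz 0.02 w 0.336
```

```bash
python3 - <<'E'
from h import *
x,y=.5945,-.0054
psi=np.pi/2+1.5-.63
for z in (.1185,.117,.115,.112,.110,.109,.108,.1075):
    r.reach([x,y,z],quat(psi)); o=st("%.4f"%z)
    if o["force"][2]>10 or np.hypot(*o["force"][:2])>25 : break
E
```

```text
0.1185 t13.50 tcp [ 0.5944 -0.0052  0.1183] q6 -0.982 F [ 2.    4.4  -4.53] Tz 0.07 w 0.339
0.1170 t13.75 tcp [ 0.5944 -0.0052  0.1168] q6 -0.981 F [ 0.86  5.46 -4.83] Tz 0.03 w 0.336
0.1150 t14.00 tcp [ 0.5944 -0.0052  0.1147] q6 -0.980 F [ 2.32  5.05 -6.17] Tz 0.02 w 0.339
0.1120 t14.25 tcp [ 0.5944 -0.0052  0.1115] q6 -0.980 F [ 2.74  5.52 -6.55] Tz 0.07 w 0.338
0.1100 t14.50 tcp [ 0.5944 -0.0052  0.1095] q6 -0.980 F [ 3.78  5.56 -5.62] Tz 0.01 w 0.341
0.1090 t14.75 tcp [ 0.5944 -0.0052  0.1087] q6 -0.980 F [ 1.59  5.24 -4.79] Tz 0.06 w 0.334
0.1080 t15.00 tcp [ 0.5947 -0.0053  0.1085] q6 -0.980 F [-0.6   6.06  9.67] Tz 0.01 w 0.336
0.1075 t15.25 tcp [ 0.5948 -0.0053  0.1084] q6 -0.980 F [-2.24  5.18 15.76] Tz -0.00 w 0.340
```

```bash
python3 - <<'E'
from h import *
x,y=.5946,-.0050
psi0=np.pi/2+1.5-.63
q=0
for k in range(1,40):
    q+= .1 if q<.7 else .05
    r.reach([x,y,.1081],quat(psi0-q)); o=st("%.2f"%q)
    if abs(o["torque"][2])>1.0 or np.hypot(*o["force"][:2])>40 or q>1.65: break
E
```

```text
0.10 t15.50 tcp [ 0.5949 -0.0048  0.1085] q6 -0.879 F [-0.07  5.27  6.99] Tz 0.01 w 0.335
0.20 t15.75 tcp [ 0.595  -0.0048  0.1085] q6 -0.779 F [0.1  6.65 5.37] Tz 0.02 w 0.338
0.30 t16.00 tcp [ 0.5951 -0.0048  0.1085] q6 -0.679 F [1.06 5.78 6.67] Tz -0.03 w 0.335
0.40 t16.25 tcp [ 0.5952 -0.0048  0.1085] q6 -0.579 F [1.65 5.92 6.08] Tz -0.01 w 0.339
0.50 t16.50 tcp [ 0.5953 -0.0048  0.1085] q6 -0.479 F [1.81 6.72 4.53] Tz -0.04 w 0.338
0.60 t16.75 tcp [ 0.5953 -0.0048  0.1085] q6 -0.379 F [2.63 5.97 4.54] Tz -0.02 w 0.339
0.70 t17.00 tcp [ 0.5954 -0.0048  0.1085] q6 -0.279 F [3.48 7.01 3.45] Tz -0.03 w 0.330
0.75 t17.25 tcp [ 0.5955 -0.0049  0.1085] q6 -0.229 F [2.89 6.01 3.39] Tz 0.09 w 0.333
0.80 t17.50 tcp [ 0.5955 -0.0049  0.1085] q6 -0.179 F [3.27 6.1  3.45] Tz 0.11 w 0.339
0.85 t17.75 tcp [ 0.5956 -0.0049  0.1085] q6 -0.129 F [3.68 6.69 3.41] Tz 0.11 w 0.337
0.90 t18.00 tcp [ 0.5956 -0.0049  0.1085] q6 -0.079 F [3.8  5.26 2.88] Tz 0.09 w 0.339
0.95 t18.25 tcp [ 0.5956 -0.0049  0.1085] q6 -0.029 F [4.79 5.97 3.6 ] Tz 0.10 w 0.335
1.00 t18.50 tcp [ 0.5957 -0.005   0.1085] q6 0.021 F [3.49 5.56 2.19] Tz 0.15 w 0.336
1.05 t18.75 tcp [ 0.5957 -0.005   0.1085] q6 0.071 F [4.96 5.24 2.78] Tz 0.13 w 0.337
1.10 t19.00 tcp [ 0.5957 -0.005   0.1085] q6 0.120 F [2.7  4.31 2.08] Tz 0.44 w 0.342
1.15 t19.25 tcp [ 0.5957 -0.005   0.1085] q6 0.170 F [4.72 4.35 2.74] Tz 0.73 w 0.332
1.20 t19.50 tcp [ 0.5958 -0.0051  0.1085] q6 0.220 F [4.45 4.46 2.52] Tz 0.97 w 0.334
1.25 t19.75 tcp [ 0.5958 -0.0051  0.1086] q6 0.270 F [4.89 4.36 2.  ] Tz 1.05 w 0.338
```

```bash
python3 - <<'E'
from h import *
s,t=np.load("cams.npy",allow_pickle=True)
p=eyes.capture("side"); f=lambda i:cv2.resize(i[120:220,170:270],None,fx=4,fy=4,interpolation=cv2.INTER_CUBIC)
cv2.imwrite("pics/side5.png",cv2.hconcat([f(s["pixels"]),f(p["pixels"])]))
q=eyes.capture("top"); cv2.imwrite("pics/top5.png",cv2.resize(q["pixels"][130:240,140:280],None,fx=4,fy=4,interpolation=cv2.INTER_CUBIC))
E
```

```text
(no output)
```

View pics/side5.png

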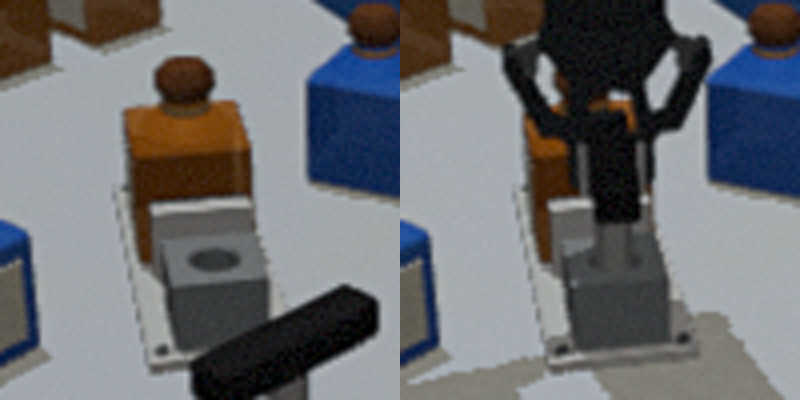

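View pics/top5.png

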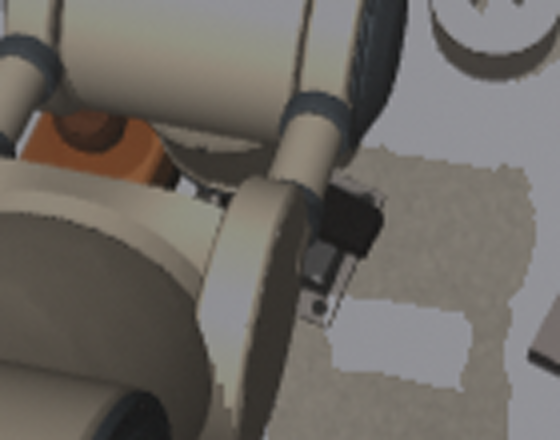

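```bash
python3 - <<'E'
from h import *
s,t=np.load("cams.npy",allow_pickle=True)
p=eyes.capture("side"); f=lambda i:cv2.resize(i[160:200,195:245],None,fx=8,fy=8,interpolation=cv2.INTER_CUBIC)
cv2.imwrite("pics/side6.png",cv2.hconcat([f(s["pixels"]),f(p["pixels"])]))
d=np.array([.296,.955,0]);b=np.array([.594,-.0045,.066])
for k in(.04,.0478): print(proj(s,[b+d*k]))
g0=s["pixels"].astype(int).mean(2);g=p["pixels"].astype(int).mean(2)
for c in(210,212,213,214): print(c,g0[164:184,c].astype(int),g[164:184,c].astype(int))
E
```

```text
[[220.50653515 174.62725535]]
[[220.11912117 173.32136526]]
210 [ 35  38  37  40  28  21  72 146 165 130  88  87  89  89  87  93 104  82
  87  74] [ 32  35  41  30  35  72 150 173 148  92  92  92  92  92  91  98 101  87
  91  77]
212 [ 30  36  29  36  31  29  86 172 166 108  84  90  89  86  89  89 111 112
 114 112] [ 25  19  25  31  36  88 171 169 119  89  90  93  93  93  90  97 115 114
 120 111]
213 [ 29  36  35  33  29  27  89 168 163 101  86  90  87  88  85  92 109 108
 111 111] [ 10  18  20  26  31  91 176 166 111  87  92  91  91  91  90  96 114 115
 110  87]
214 [ 35  33  37  29  26  39  93 170 161  94  86  90  88  89  89  98 109 112
 112 111] [ 40  33  37  39  42  94 173 167 100  89  93  94  93  88  89  98 114 117
 110  74]
```

View pics/side6.png

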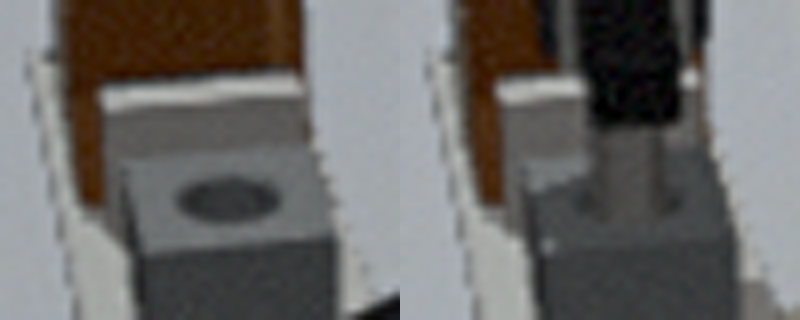

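```bash
python3 - <<'E'
from h import *
x,y=.5950,-.0048
psi0=np.pi/2+1.5-.63
for q in(1.30,1.34): r.reach([x,y,.1082],quat(psi0-q)); st("%.2f"%q)
r.hold(.4); st("hold")
for q in (1.27,1.2): r.reach([x,y,.1084],quat(psi0-q)); st("back %.2f"%q)
r.let_go(); st("open"); r.hold(.3); st()
p=eyes.capture("side"); cv2.imwrite("pics/side7.png",cv2.resize(p["pixels"][110:220,160:280],None,fx=5,fy=5,interpolation=cv2.INTER_CUBIC))
E
```

```text
1.30 t20.15 tcp [ 0.5959 -0.005   0.1085] q6 0.320 F [4.   3.02 2.11] Tz 0.73 w 0.339
1.34 t20.40 tcp [ 0.5959 -0.005   0.1085] q6 0.360 F [4.74 2.5  1.  ] Tz 0.53 w 0.334
hold t20.80 tcp [ 0.5959 -0.005   0.1085] q6 0.360 F [4.66 2.3  1.62] Tz 0.53 w 0.339
back 1.27 t21.05 tcp [ 0.5959 -0.005   0.1086] q6 0.289 F [ 4.26  2.46 -1.32] Tz 0.33 w 0.337
back 1.20 t21.30 tcp [ 0.5958 -0.0049  0.1085] q6 0.219 F [ 4.98  3.91 -0.65] Tz 0.37 w 0.333
open t21.89 tcp [ 0.595  -0.0049  0.1084] q6 0.222 F [-0.32  0.22 -0.1 ] Tz 0.01 w 1.003
 t22.19 tcp [ 0.595  -0.0048  0.1084] q6 0.222 F [-0.76  0.76 -0.3 ] Tz -0.01 w 0.998
```

View pics/side7.png

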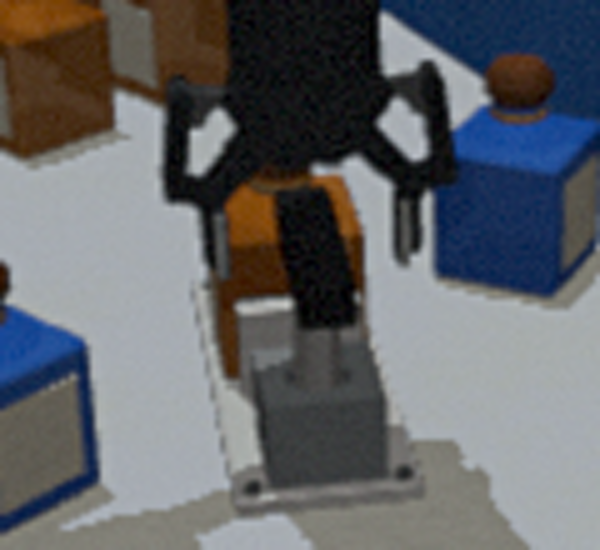

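```bash
python3 - <<'E'
from h import *
r.line_to([.595,-.0048,.20],velocity=.15); st()
p=eyes.capture("side"); cv2.imwrite("pics/side8.png",cv2.resize(p["pixels"][110:220,160:280],None,fx=5,fy=5,interpolation=cv2.INTER_CUBIC))
g=p["pixels"].max(2); m=np.zeros_like(g); m[140:180,205:245]=g[140:180,205:245]<50
c=p["pixels"][140:180,205:245]; cv2.imwrite("pics/m8.png",cv2.resize(cv2.hconcat([c,cv2.merge([m[140:180,205:245]*255]*3)]),None,fx=8,fy=8,interpolation=0))
B=np.array([[a,b,c] for a in(-.06,.06) for b in(-.015,.015) for c in(-.013,.013)])
for a in np.arange(.9,2.01,.1):
    Rz=np.array([[np.cos(a),-np.sin(a),0],[np.sin(a),np.cos(a),0],[0,0,1]])
    u=proj(p,B@Rz.T+[.595,-.0048,.129]); print(round(a,2),"far end mid",np.round(u[[0,1,2,3,4,5,6,7]].reshape(2,4,2).mean(1),1).tolist())
E
```

```text
t23.00 tcp [ 0.5945 -0.0048  0.1993] q6 0.222 F [-0.33  0.8  -0.45] Tz -0.02 w 1.002
0.9 far end mid [[216.5, 170.4], [227.3, 150.2]]
1.0 far end mid [[218.9, 170.5], [225.1, 150.1]]
1.1 far end mid [[221.4, 170.6], [222.9, 150.1]]
1.2 far end mid [[223.8, 170.5], [220.6, 150.2]]
1.3 far end mid [[226.2, 170.3], [218.4, 150.3]]
1.4 far end mid [[228.6, 170.0], [216.2, 150.6]]
1.5 far end mid [[230.9, 169.6], [214.0, 150.9]]
1.6 far end mid [[233.1, 169.1], [211.9, 151.4]]
1.7 far end mid [[235.2, 168.5], [209.9, 151.9]]
1.8 far end mid [[237.2, 167.8], [208.1, 152.5]]
1.9 far end mid [[238.9, 167.0], [206.3, 153.2]]
2.0 far end mid [[240.5, 166.2], [204.7, 153.9]]
```

View pics/side8.png

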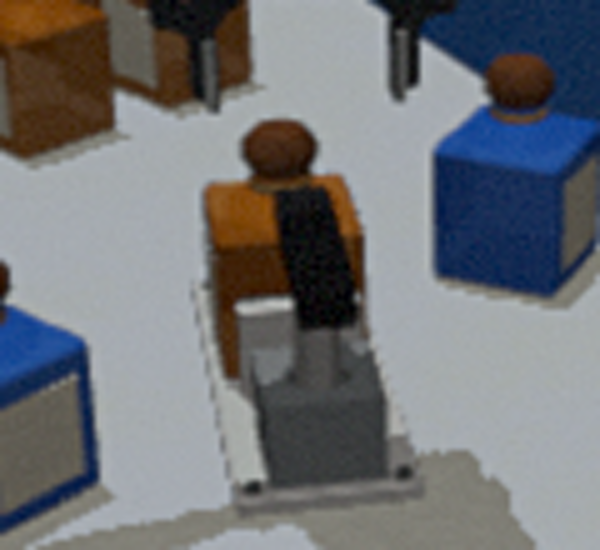

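View pics/m8.png

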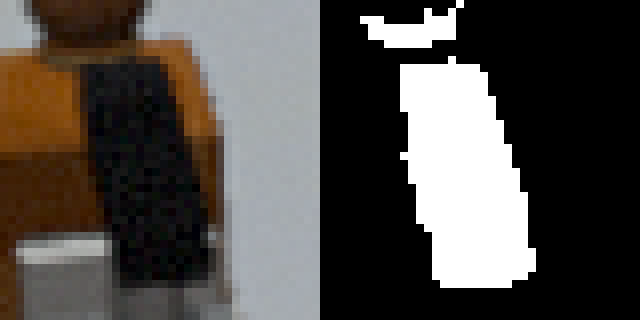

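```bash
python3 - <<'E'
from h import *
x,y=.5948,-.0048
p0=1.27
r.line_to([x,y,.20],quat(p0),velocity=.1)
r.line_to([x,y,.1075],velocity=.12); st("down")
r.grab(120); st("grab")
for q in(.04,.08,.12,.16,.2,.24,.28,.32):
    r.reach([x,y,.1075],quat(p0-q)); o=st("%.2f"%q)
    if abs(o["torque"][2])>.8: break
r.reach([x,y,.1077],quat(p0-q+.06)); st("back")
r.let_go(); r.hold(.2); st("open")
r.line_to([x,y,.21],velocity=.15); o=st("up")
s=eyes.capture("side"); cv2.imwrite("pics/side9.png",cv2.resize(s["pixels"][110:230,140:320],None,fx=4,fy=4,interpolation=cv2.INTER_CUBIC))
E
```

```text
down t24.23 tcp [ 0.5952 -0.0048  0.1081] q6 0.192 F [ 0.17 -0.61  1.06] Tz -0.04 w 0.998
grab t24.78 tcp [ 0.5954 -0.0049  0.1082] q6 0.192 F [ 0.48 -1.1   7.22] Tz -0.04 w 0.335
0.04 t25.03 tcp [ 0.5954 -0.005   0.1081] q6 0.233 F [-0.09 -1.03  6.71] Tz -0.00 w 0.332
0.08 t25.28 tcp [ 0.5954 -0.005   0.1082] q6 0.273 F [ 1.1  -0.81  6.46] Tz -0.04 w 0.335
0.12 t25.53 tcp [ 0.5954 -0.0049  0.1082] q6 0.313 F [ 0.66 -0.81  7.26] Tz 0.03 w 0.338
0.16 t25.78 tcp [ 0.5954 -0.0049  0.1082] q6 0.352 F [-0.08 -0.24  6.37] Tz 0.86 w 0.330
back t26.03 tcp [ 0.5954 -0.0049  0.1081] q6 0.294 F [ 1.24 -2.06  4.75] Tz 0.34 w 0.331
open t26.82 tcp [ 0.5948 -0.0048  0.1077] q6 0.292 F [-0.55 -0.96 -0.93] Tz 0.01 w 0.998
up t27.66 tcp [ 0.5943 -0.0048  0.2092] q6 0.292 F [0.48 0.36 0.  ] Tz 0.02 w 0.998
```

View pics/side9.png

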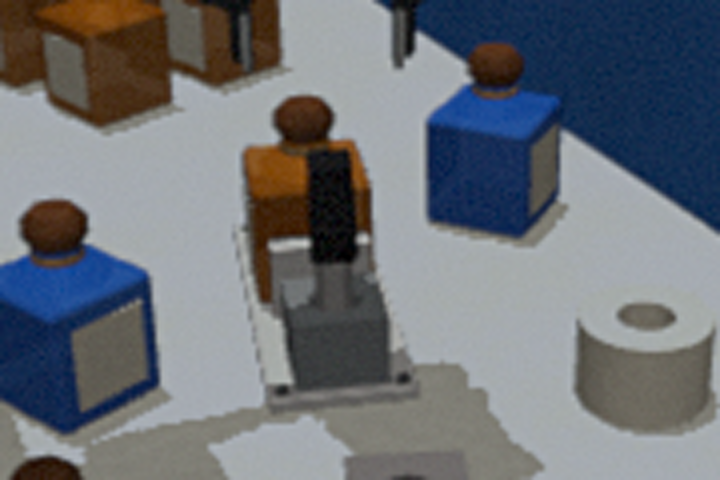

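```bash
python3 - <<'E'
from bench import job_done
print(job_done())
E
```

```text
the job is handed in; nothing more can be done
None
```

The key stands fully home in the jig's socket with the jaw screwed up to its firm stop. I let go of it and handed the job in, with the robot clock at about 27.7 s of the 51 s allowed.

- **Finding the socket:** I drew the key from its stand and lowered it into the bore. The shoulder met the face at the predicted height. After about 0.6 rad of turning it dropped and went down to the socket floor, 12 to 13 mm lower, as expected.
- **Tightening:** I turned it clockwise until the torque rose steeply to about 1 Nm. There the bar slipped slightly in the fingers.
- **Check of the stop:** I gripped the key again and turned it. The torque stayed near zero for about 0.12 rad of play, then jumped to 0.86 Nm, so the stop is firm.
- **Last picture:** The key is upright and home, with the gripper raised clear of it. The bottle in the jig is upright, and the label roll showed no visible change. I did not check the spare bottle or the stopper at the end, but the arm never went near them.
- **Measurements that were loose or disagreed:**
  - The side and top cameras differed by about 4 to 5 mm in y, which I settled by comparing the held key with the bore in the same picture.
  - The jaw moved only about 1 pixel in the side view, or roughly 6 mm, which agrees with the turn but only roughly.
  - The torque while turning read about 0.1 Nm, against the stated 0.25.
  - The jaw force on the bottle could not be read directly, so I inferred it from the firm stop.

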